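# Set a price-ticket carrier to its line in the shelf rail and shut the cover

### The arm

A 6-joint arm with a two-finger parallel gripper is mounted at the origin on the work surface. World frame = base frame: x ahead of the robot, y to its left, z up, the work surface at z = 0. Lengths are in mm, angles in rad, forces in N, time in s.
With the tool pointing down it reaches from about 300 to 775 mm from the base axis. Payload 14.6 kg.
Tool frame: the origin (TCP) lies on the centre line of the jaws, within the pads' length; the fingertips stand 11 mm ahead of it and the grasp point (between the pads) lies 8 mm behind it; x points along the fingers, y is the direction in which the jaws open and shut, and the axes are right-handed (so a half turn about x gives the same grasp; the last joint's range is limited). The gripper opens to 94 mm and grips with 3 to 60 N. Pads are 16 mm wide; open, the fingers measure 119 mm over their backs; the gripper's body (75 mm by 177 mm) begins 78 mm behind the grasp point.
Start: joints at [-1.276, 0.3, 1.521, -0, 1.321, -0.067], TCP at [194.67, -514.386, 216.446] pointing down, gripper open.
Joint ranges: [-3.03, 3.03], [-0.79, 2.21], [0.23, 2.52], [-1.04, 4.18], [0, 3.07], [-2.55, 2.55]. Speed limits (rad/s): [2.22, 2.22, 2.57, 3.14, 3.14, 3.14].

### API

Orientations are given as [roll, pitch, yaw] about the fixed x, y, z axes, in that order (R = Rz(yaw) Ry(pitch) Rx(roll)).
In Python, from cell import manip gives the robot as it stands.
- The arm moves only by the shell command python3 -m handwheel 'ROWS' [OPENING] [FORCE]. ROWS is JSON, a list of rows, each a list of 2 entries, a list of its own where there are three numbers: the shift along the tool's x, y, z in mm, then the turn about the tool's x in rad. In form: [[[x, y, z], spin], ...]. A call has exactly 10 rows; each row shifts and turns the commanded pose from where the row before left it, along the tool's axes as they then stand; what a row does not reach is not made up. A row lasts 1/8 s, in which the tool goes at most 62.5 mm and 10.7 degrees, less where a joint would pass 70% of its speed; a pose out of reach is approached as far as the arm can. A call with a gripper value outside its range is refused whole. OPENING is the closure in counts, from 0 (fully open) to 255 (shut), set as the call begins (- or left out, the last holds). The fingers move at their own pace and stop on an object; FORCE is the grip in N (left out, the last holds). Time passes only in rows, so rows that do not move let the fingers close, or fill a call up. It gives the time, the measured TCP pose, the force and the opening at its end, in the units of the state.
- manip.read_state(): the state, without advancing time (a new reading comes with each control period).
- manip.camera(name): name is "scene" or "top"; returns a dict with "pixels" (400x640x3 uint8, red, green, blue), "z_map" (400x640 float32, mm along the optical axis (not along the pixel's ray), 0 where there is no reading), "mtx" (3x3 intrinsics, pixels), "xyz" and "orientation" of the camera in the world. Camera axes: x right, y up, looking along -z (the intrinsics and any distortion apply to the point x, -y, -z); pixel columns grow to the right and rows downward; lengths in mm; the calibration is good to about 2 mm. A picture is of the moment at which its call begins.
- manip.sign_off(): hands the job in, once; it reports no verdict.
Trained networks look in the newest picture that a camera, given by its name, has taken for a name from the list of things; names that differ only in an ending like _2 or _b are one class to them, and where a whole thing is asked for, a point or a joint stands for the part that bears it (a point fixed in the world has none). Each returns a list of dicts, best first, with "confidence" (0 to 1); they miss things now and then, are a little off and sometimes report something else, mostly with a low value. They report only what shows in the picture. A call takes as long as a camera call.
- manip.cut_out(target, camera): "region" (400x640 bool, what is visible of it) and "centre" ([column, row] in pixels, amid what is visible of it).
The state is a dict: "clock": time; "joints": joint angles; "qd": joint speeds; "effort": joint torques, N m; "eef_pos": TCP position; "eef_rot": TCP orientation; "wrist_force": force on the tool from outside, world axes, zero at the start; "moment": the same for the moment, N m; "finger_gap": finger opening in mm.
Only numpy, scipy, OpenCV 4.12 (cv2) and the standard library are available. Lean on these libraries where they do the work, as an engineer would, in place of code of your own. Each camera call takes 0.05 s, during which the arm holds its last target. There are 200 camera calls.

### The job

The yellow price-ticket carrier has strayed along its rail on the front of the display step. Slide it to the left until its left edge sits on the black line scribed across the rail, leave the green and orange tickets and the goods as they are, then fold the clear cover fully down over the rail. Press gently throughout: the carrier, rail and cover are thin plastic.

Things in the scene. Friction and masses are not known exactly. Their poses are not given: they have to be found in the camera images.
- ticket: Yellow price-ticket carrier with a red band: flat rigid plastic plate 80 mm long (along the rail) x 48 x 4 mm, captive in the rail's channel. Origin: centre of its upper face, which is level with the rail's lips. y: along the rail to the left; x: up the slope, away from the robot; z: out of the face, which is tilted 0.35 rad from level, towards the robot.
- ticket_edge (a point): Middle of the yellow carrier's left edge on its upper face, 40 mm from its centre; same axes. The carrier slides both ways against a snug-fit drag of 4 N and stays where left, no stop near the line. No finger fits beside it at the start: press on its face and slide. Finger friction on it is about 0.6, up to a quarter more or less; too light a press slips, over 20 N cracks it. It does not yield.
- mark_line (a point): Black line 1.6 mm wide, scribed straight across the white rail (both lips and channel floor), 45 to 140 mm left of the carrier's left edge at the start. Origin: middle of the line, at the height of the middle of the ticket faces. Axes: y along the rail to the left, x level and away from the robot, z up.
- ticket_right: Green ticket, 80 x 48 x 4 mm, in the same channel just right of the yellow one (gap 3 to 12 mm at the start); slides just as easily. Origin and axes as the yellow one's.
- ticket_left: Orange ticket, 80 x 48 x 4 mm, in the same channel, left of the line. Origin and axes as the yellow one's.
- cover (a joint): Hinge angle of the clear cover, rad: 0 = closed, parallel to the ticket faces and 6 mm above them, growing as it opens; starts at 2.1 to 2.4 (1.92 = upright; more leans away from the robot). A stiff hinge (0.06 N m) holds it at any angle. Cover: clear strip 560 mm long, 69 mm from hinge to free edge, 2 mm thick, a green bead 6 x 5 mm on the free edge.
- cover_hinge (a point): Middle of the cover's hinge line (along y), on the rail's upper far edge: 36 mm up the slope from the middle of the ticket faces and 6 mm out from them. Axes turn with the cover: x from free edge to hinge, z out of the side that is uppermost when closed, y along the rail to the left.
- cover_lip (a point): Middle of the green bead on the cover's free edge, 66 mm from the hinge line; axes as the hinge point's.
- jar_mid (a point): Centre of the dark jar with red cap, 72 mm across, 115 mm tall, standing on the step: a white shelf riser 620 mm long, deck 63 mm above the table, behind the rail. The goods' near faces are at least 150 mm behind the middle of the rail.
- tin_mid (a point): Centre of the tin with yellow label on the step, 68 mm across, 85 mm tall.
- carton_mid (a point): Centre of the orange carton on the step, 60 x 130 x 75 mm tall.

How it is judged:
By the outcome, as a careful person would: the job done as asked, in the order asked, and still so for the second after the job is handed in, with the robot touching nothing.
It also fails if it takes over 58 s, if anything falls off the work surface, if the arm or the gripper's body presses on something with over 40 N, if the wrist force passes 120 N, or if a joint passes its speed limit or range.

## Working session

There is one attempt and no reset: what is moved stays moved. The work goes in short steps, Python scripts to look and compute and a shell command to move; the robot and the scene stay as the last step left them, time stands still between calls to the robot, and variables do not carry over. Pictures are saved under pics/ and viewed, about 8 in all and at most 12, crops included, and the job is handed in when it is done.

```bash
mkdir -p pics
cat > h.py <<'E'
import numpy as np, cv2
from cell import manip
from scipy.spatial.transform import Rotation as R
def rot(o): return R.from_euler('xyz',o).as_matrix()
def shot(n,f=None):
    c=manip.camera(n)
    if f: cv2.imwrite(f,c['pixels'][:,:,::-1])
    return c
def cloud(c):
    z=c['z_map']; K=np.array(c['mtx']); v,u=np.mgrid[:400,:640]
    p=np.stack([(u-K[0,2])/K[0,0]*z,-(v-K[1,2])/K[1,1]*z,-z],-1)
    o=np.array(c['orientation']); M=rot(o) if o.size==3 else o
    P=p@M.T+np.array(c['xyz']); P[z==0]=np.nan; return P
E
python3 - <<'E'
from h import *
for n in('scene','top'):
    c=shot(n,f'pics/{n}0.png'); print(n,c['xyz'],c['orientation'],c['mtx'],{k:v for k,v in c.items() if k not in('pixels','z_map','mtx','xyz','orientation')})
    P=cloud(c)
    for t in('ticket','ticket_right','ticket_left','cover','jar_mid'):
        for d in manip.cut_out(t,n)[:2]:
            r=d['region']; print(t,round(d['confidence'],2),np.round(d['centre']),r.sum(),np.round(np.nanmedian(P[r],0),1),np.round(np.nanpercentile(P[r],[2,98],axis=0),1).tolist())
print(manip.read_state())
E
```

```text
scene [1249.86266544  -35.3107932   516.40838076] [ 1.01088365 -0.01078212  1.51551712] [[380.66044368   0.         322.4371886 ]
 [  0.         380.66044368 205.65967371]
 [  0.           0.           1.        ]] {}
ticket_left 0.59 [352. 239.] 2003 [738.8  44.1 127.4] [[692.9, 15.2, 69.8], [747.8, 76.5, 150.9]]
cover 0.69 [285. 188.] 5653 [516.5 -69.6 105. ] [[486.4, -343.6, 69.9], [546.0, 190.9, 135.9]]
cover 0.51 [269. 228.] 2721 [731.6 -92.4 141.9] [[686.9, -126.1, 72.5], [740.9, -60.8, 180.7]]
jar_mid 0.97 [270. 230.] 2746 [731.5 -92.3 142.4] [[682.8, -125.5, 71.8], [740.9, -61.0, 180.7]]
top [493.89524724  32.52008679 952.71027955] [ 0.16358496 -0.02082225 -1.57464189] [[382.18070543   0.         316.09640869]
 [  0.         382.18070543 198.29203221]
 [  0.           0.           1.        ]] {}
ticket 0.89 [376. 271.] 723 [ 467.7 -130.1   49.1] [[443.2, -168.2, 39.1], [491.9, -91.2, 58.0]]
ticket_right 0.88 [413. 280.] 655 [ 460.5 -218.7   49.8] [[438.3, -257.5, 40.4], [482.5, -181.5, 58.0]]
ticket_right 0.35 [354. 253.] 3467 [515.9 -71.9 102.5] [[484.4, -343.6, 62.2], [548
[... 346 characters left out ...]
6.2 146.2] [[680.3, 16.3, 72.5], [740.8, 76.0, 149.6]]
{'clock': 0.6, 'joints': array([-1.27560878e+00,  2.99894221e-01,  1.52099711e+00,  3.94365480e-06,
        1.32070973e+00, -6.65809884e-02]), 'qd': array([ 0.00044335, -0.00078226, -0.00012843, -0.00099378,  0.00174282,
        0.00014858]), 'effort': array([-2.20819861e-04, -5.31482577e+01, -3.52828145e+01,  7.08098779e-02,
        2.12607568e-02, -1.42227798e-06]), 'eef_pos': array([ 194.66563716, -514.38627671,  216.44997651]), 'eef_rot': array([-2.06413329,  1.5707871 ,  1.43922692]), 'wrist_force': array([0.29002277, 0.21497525, 0.01141394]), 'moment': array([-0.01435129,  0.00829241,  0.00106702]), 'finger_gap': 93.98024848746722}
```

Run:
```python
from h import *
c=shot('top'); np.save('top.npy',c['pixels']); P=cloud(c); np.save('topP.npy',P)
im=c['pixels'][:,:,::-1][215:315,230:470]; cv2.imwrite('pics/crop0.png',cv2.resize(im,None,fx=3.3,fy=3.3,interpolation=cv2.INTER_CUBIC))
# fit rail: tickets
A=[]
for t in('ticket','ticket_right','ticket_left'):
    d=manip.cut_out(t,'top')
    if d: r=d[0]['region']; q=P[r]; A.append(np.nanmean(q,0)); print(t,A[-1])
A=np.array(A); d=A[-1]-A[0]; print('yaw',np.arctan2(-d[0],d[1]))
yw=np.arctan2(-d[0],d[1]); e=np.array([-np.sin(yw),np.cos(yw),0]); ex=np.array([np.cos(yw),np.sin(yw),0])
s=(P-A[0])@e; x=(P-A[0])@ex; g=c['pixels'].astype(float).sum(2)/3
for lo,hi in((-30,-24),(-15,15),(24,30)):
    m=(x>lo)&(x<hi)&(s>35)&(s<200)&(P[...,2]<75)
    b=[(k,round(g[m&(s>=k)&(s<k+3)].mean())) for k in range(36,200,3) if (m&(s>=k)&(s<k+3)).any()]
    print(lo,b)
```

```text
ticket [ 467.94581247 -130.088469     49.20838043]
ticket_right [ 460.9395702  -219.12673176   49.58045523]
ticket_left [491.39786579 129.22669293  49.5719612 ]
yaw -0.09019305367215291
-30 [(36, 131), (39, 131), (42, 128), (45, 130), (48, 130), (51, 130), (54, 130), (57, 131), (60, 131), (63, 131), (66, 131), (69, 130), (72, 130), (75, 130), (78, 130), (81, 129), (84, 131), (87, 132), (90, 131), (93, 131), (96, 130), (99, 129), (102, 131), (105, 130), (108, 129), (111, 131), (114, 130), (117, 132), (120, 131), (123, 129), (126, 128), (129, 129), (132, 128), (135, 131), (138, 131), (141, 131), (144, 132), (147, 132), (150, 126), (153, 116), (156, 106), (159, 127), (162, 130), (165, 131), (168, 130), (171, 132), (174, 131), (177, 129), (180, 129), (183, 130), (186, 129), (189, 131), (192, 130), (195, 131), (198, 131)]
-15 [(36, 104), (39, 114), (42, 129), (45, 134), (48, 134), (51, 134), (54, 134), (57, 134), (60, 134), (63, 134), (66, 134), (69, 134), (72, 134), (75, 134), (78, 134), (81, 134), (84, 134), (87, 134), (90, 134), (93, 134), (96, 134), (99, 134), (102, 134), (105, 134), 
[... 313 characters left out ...]
186, 134), (189, 134), (192, 134), (195, 134), (198, 134)]
24 [(36, 112), (39, 111), (42, 123), (45, 123), (48, 117), (51, 123), (54, 119), (57, 119), (60, 109), (63, 119), (66, 118), (69, 116), (72, 125), (75, 122), (78, 111), (81, 118), (84, 119), (87, 112), (90, 111), (93, 118), (96, 125), (99, 117), (102, 121), (105, 119), (108, 118), (111, 118), (114, 112), (117, 116), (120, 113), (123, 119), (126, 125), (129, 117), (132, 116), (135, 122), (138, 110), (141, 109), (144, 117), (147, 116), (150, 119), (153, 108), (156, 100), (159, 114), (162, 119), (165, 113), (168, 108), (171, 117), (174, 119), (177, 120), (180, 122), (183, 122), (186, 120), (189, 112), (192, 108), (195, 107), (198, 112)]
```

View pics/crop0.png

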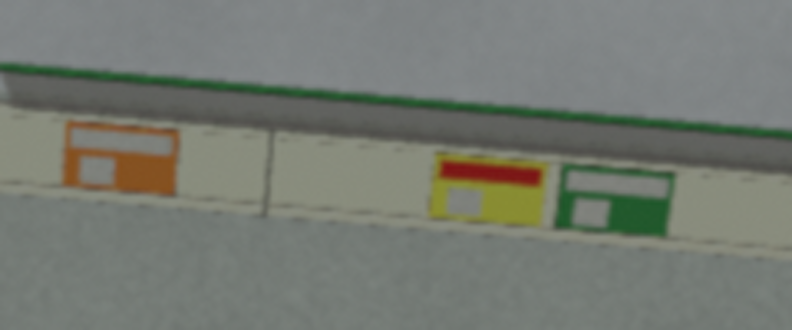

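View pics/scene0.png

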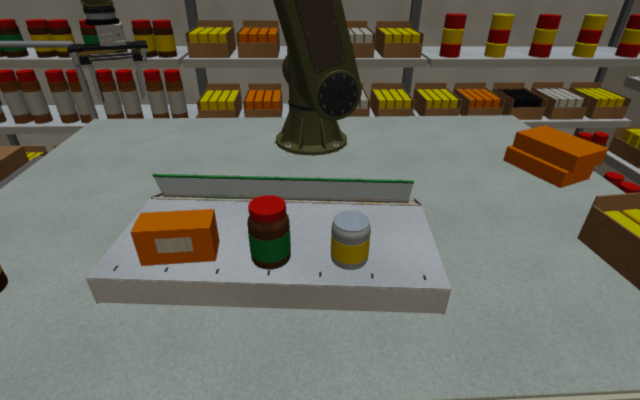

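```bash
cat >> h.py <<'E'
YAW=-0.09; A0=np.array([468.,-130.1,49.2])
EX=np.array([np.cos(YAW),np.sin(YAW),0]);EY=np.array([-np.sin(YAW),np.cos(YAW),0])
def st():
    s=manip.read_state(); T=rot(s['eef_rot']); p=s['eef_pos']-A0
    f=s['wrist_force']
    print('t',round(s['clock'],2),'tcp rail x,y,z',np.round([p@EX,p@EY,p[2]],1),'Frail',np.round([f@EX,f@EY,f[2]],1),'gap',round(s['finger_gap'],1),'q6',round(s['joints'][5],2))
    return s,T
E
python3 - <<'E'
from h import *
s,T=st(); print(np.round(T,3)); c=T.T@EY; print('EY in tool',c,'spin',np.arctan2(c[2],c[1]))
for sp in (np.arctan2(c[2],c[1]),np.arctan2(-c[2],-c[1])):
  T2=T@R.from_rotvec([sp,0,0]).as_matrix()
  tgt=A0-14*EX+np.array([0,0,60]); print(sp,'shift now-frame',T.T@(tgt-s['eef_pos']),'after-spin',T2.T@(tgt-s['eef_pos']), 'tool y',T2[:,1])
P=np.load('topP.npy'); m=(P[...,0]>480)&(P[...,2]>90)&(P[...,0]<560); 
q=P[m]; print('cover pts x rel,z', np.round(np.nanpercentile(np.c_[(q-A0)@EX,(q-A0)@EY,q[:,2]-A0[2]],[1,50,99],axis=0),1))
E
```

```text
t 0.8 tcp rail x,y,z [-237.7 -407.3  167.3] Frail [-0.1 -0.4 -0.8] gap 94.2 q6 -0.07
[[ 0.     0.354 -0.935]
 [-0.    -0.935 -0.354]
 [-1.     0.     0.   ]]
EY in tool [-3.17461779e-05 -8.99663675e-01 -4.36583637e-01] spin -2.6897948728830676
-2.6897948728830676 shift now-frame [ 107.2499062  -268.78565159 -379.06663862] after-spin [107.2499062  407.31097876 223.68506789] tool y [ 8.98785495e-02  9.95952732e-01 -3.17461779e-05]
0.45179778070672577 shift now-frame [ 107.2499062  -268.78565159 -379.06663862] after-spin [ 107.2499062  -407.31097876 -223.68506789] tool y [-8.98785495e-02 -9.95952732e-01  3.17461779e-05]
cover pts x rel,z [[  38.3 -216.7   41.4]
 [  47.1   58.8   66.7]
 [  55.6  331.4   85.6]]
```

```bash
python3 -m handwheel '[[[0,0,0],0.15],[[0,0,0],0.15],[[0,0,0],0.152],[[0,-48,-27],0],[[0,-48,-27],0],[[0,-48,-27],0],[[0,-48,-27],0],[[0,-48,-27],0],[[0,-48,-27],0],[[0,-48,-27],0]]' 255 20; python3 -c "
from h import *
s,T=st();print(np.round(T.T@EY,4))"
```

```text
clock: 2.05
eef_pos: [414.0, -195.2, 216.7]
eef_rot: [2.715, 1.57, -0.517]
wrist_force: [0.8, -1.0, 0.5]
finger_gap: 0.7
t 2.05 tcp rail x,y,z [-47.9 -69.7 167.5] Frail [ 0.9 -1.   0.5] gap 0.7 q6 1.14
[-3.e-04 -1.e+00  4.e-04]
```

```bash
python3 -m handwheel '[[[0,-35,-17],0],[[0,-35,-17],0],[[30,0,0],0],[[30,0,0],0],[[30,0,0],0],[[30,0,0],0],[[24,0,0],0],[[4,0,0],0],[[0,0,0],0],[[0,0,0],0]]' ; python3 -c "
from h import *
s,T=st();shot('top','pics/t1.png')
c=shot('scene','pics/s1.png')"
```

```text
clock: 3.3
eef_pos: [453.8, -130.3, 69.4]
eef_rot: [2.892, 1.569, -0.34]
wrist_force: [0.6, 0.4, 0.1]
finger_gap: 0.5
t 3.3 tcp rail x,y,z [-14.1  -1.5  20.2] Frail [0.5 0.4 0.1] gap 0.5 q6 1.3
```

```bash
python3 -m handwheel '[[[2,0,0],0],[[2,0,0],0],[[2,0,0],0],[[1.5,0,-0.5],0],[[0.5,0,-0.2],0],[[0.5,0,-0.2],0],[[0,0,0],0],[[0,0,0],0],[[0,0,0],0],[[0,0,0],0]]' ; python3 -c "
from h import *
st()"
```

```text
clock: 4.65
eef_pos: [454.2, -130.2, 60.0]
eef_rot: [-2.444, 1.571, 0.607]
wrist_force: [0.4, 0.8, 0.0]
finger_gap: 0.6
t 4.65 tcp rail x,y,z [-13.7  -1.3  10.8] Frail [0.4 0.9 0. ] gap 0.6 q6 1.3
```

```bash
python3 -m handwheel '[[[0.3,0,-0.1],0],[[0.3,0,-0.1],0],[[0.3,0,-0.1],0],[[0,0,0],0],[[0,0,0],0],[[0,0,0],0],[[0,0,0],0],[[0,0,0],0],[[0,0,0],0],[[0,0,0],0]]' ; python3 -c "
from h import *
st()"
```

```text
clock: 5.9
eef_pos: [454.6, -130.2, 59.1]
eef_rot: [2.618, 1.571, -0.614]
wrist_force: [-2.3, 0.1, 5.3]
finger_gap: 0.3
t 5.9 tcp rail x,y,z [-13.4  -1.3   9.9] Frail [-2.3 -0.1  5.3] gap 0.3 q6 1.3
```

```bash
python3 -m handwheel '[[[0.2,0,-0.07],0],[[0,0,0],0],[[0,0,0],0],[[0,0,0],0],[[0,0,0],0],[[0,0,0],0],[[0,0,0],0],[[0,0,0],0],[[0,0,0],0],[[0,0,0],0]]' ; python3 -c "
from h import *
st()"
```

```text
clock: 7.15
eef_pos: [454.6, -130.3, 59.0]
eef_rot: [2.055, 1.571, -1.176]
wrist_force: [-2.5, 0.1, 7.1]
finger_gap: 0.4
t 7.15 tcp rail x,y,z [-13.3  -1.4   9.8] Frail [-2.5 -0.1  7.1] gap 0.4 q6 1.3
```

```bash
python3 -m handwheel '[[[0.3,0,-0.11],0],[[0.3,0,-0.11],0],[[0,0,0],0],[[0,0,0],0],[[0,0,0],0],[[0,0,0],0],[[0,0,0],0],[[0,0,0],0],[[0,0,0],0],[[0,0,0],0]]' ; python3 -c "
from h import *
st()"
```

```text
clock: 8.4
eef_pos: [454.7, -130.3, 58.7]
eef_rot: [0.418, 1.571, -2.814]
wrist_force: [-5.4, 0.9, 13.2]
finger_gap: 0.4
t 8.4 tcp rail x,y,z [-13.2  -1.4   9.5] Frail [-5.5  0.4 13.2] gap 0.4 q6 1.3
```

```bash
python3 -m handwheel '[[[0,-2,0],0],[[0,-3,0],0],[[0,-3,0],0],[[0,-3,0],0],[[0,-3,0],0],[[0,-3,0],0],[[0,-3,0],0],[[0,-3,0],0],[[0,-3,0],0],[[0,-2,0],0]]' ; python3 -c "
from h import *
st()
c=shot('top'); P=cloud(c)
d=manip.cut_out('ticket','top')
for k in d[:2]:
  q=P[k['region']]-A0; print(k['confidence'],k['region'].sum(),np.nanpercentile(q@EY,[2,98]))
"
```

```text
clock: 9.65
eef_pos: [457.3, -102.8, 58.8]
eef_rot: [1.52, 1.57, -1.712]
wrist_force: [-6.9, -3.8, 12.8]
finger_gap: 0.5
t 9.65 tcp rail x,y,z [-13.2  26.3   9.6] Frail [-6.5 -4.4 12.8] gap 0.5 q6 1.36
```

```bash
python3 -m handwheel '[[[0,-3,0],0],[[0,-4,0],0],[[0,-4,0],0],[[0,-4,0],0],[[0,-4,0],0],[[0,-4,0],0],[[0,-4,0],0],[[0,-4,0],0],[[0,-4,0],0],[[0,-3,0],0]]'
cat > edge.py <<'E'
from h import *
import sys
def meas(c):
    # resample along rail at given rail x on the face plane, from image via projection
    K=np.array(c['mtx']); M=rot(np.array(c['orientation'])); t=np.array(c['xyz']); g=c['pixels'].astype(np.float32)
    s=np.arange(-80,230,.25)
    def line(x,dz=0):
        W=A0+np.outer(s,EY)+x*EX*np.cos(.35)+np.array([0,0,x*np.sin(.35)+dz]); p=(W-t)@M
        u=K[0,0]*p[:,0]/-p[:,2]+K[0,2]; v=K[1,1]*p[:,1]/p[:,2]+K[1,2]
        return cv2.remap(g,u.astype(np.float32)[None],v.astype(np.float32)[None],cv2.INTER_LINEAR)[0]
    G=np.mean([line(x) for x in (-26,-27,-28,27,28)],0).mean(1); 
    F=np.mean([line(x,-4) for x in range(-15,16,3)],0)
    Y=np.mean([line(x) for x in (-20,-17,-14,-8,-4,0,4)],0)
    return s,G,F.mean(1),Y
def report(c):
    s,G,F,Y=meas(c)
    for n,a in(('lip',G),('floor',F)):
        w=(s>130)&(s<180); d=np.clip(np.median(a[w])-a[w]-4,0,None); print(n,'line s',round((d*s[w]).sum()/max(d.sum(),1e-6),2),'depth',d.max().round(1))
    b=Y[:,2]; r=Y[:,0]; yel=(r-b)
    hi=np.percentile(yel,97); i=np.where(yel>hi/2)[0]; print('yellow-ish spans',[ (round(float(s[k[0]]),2),round(float(s[k[-1]]),2)) for k in np.split(i,np.where(np.diff(i)>4)[0]+1)],hi)
E
python3 - <<'E'
from edge import *
st(); c=manip.camera('top'); c['pixels']=np.load('top.npy'); report(c)
E
```

```text
clock: 11.0
eef_pos: [460.6, -64.8, 58.7]
eef_rot: [1.231, 1.57, -2.001]
wrist_force: [-6.9, -3.3, 14.1]
finger_gap: 0.5
t 11.0 tcp rail x,y,z [-13.2  64.4   9.5] Frail [-6.6 -3.9 14.1] gap 0.5 q6 1.44
lip line s 156.38 depth 22.9
floor line s 156.41 depth 22.6
yellow-ish spans [(-39.0, 5.5), (28.0, 41.0), (221.5, 229.75)] 86.086945
```

```bash
python3 -m handwheel '[[[-0.1,-3,0.04],0],[[0,-6,0],0],[[0,-6,0],0],[[0,-6,0],0],[[0,-6,0],0],[[0,-6,0],0],[[0,-6,0],0],[[0,-6,0],0],[[0,-3,0],0],[[0,-1.5,0],0]]'
python3 - <<'E'
from edge import *
st(); c=shot('top','pics/t2.png'); report(c)
im=c['pixels'][:,:,::-1][200:320,230:430]; cv2.imwrite('pics/crop2.png',cv2.resize(im,None,fx=4,fy=4,interpolation=cv2.INTER_CUBIC))
E
```

```text
clock: 12.3
eef_pos: [465.0, -15.4, 58.8]
eef_rot: [1.007, 1.57, -2.224]
wrist_force: [-6.6, -3.8, 12.6]
finger_gap: 0.1
t 12.3 tcp rail x,y,z [-13.3 114.    9.6] Frail [-6.2 -4.3 12.6] gap 0.1 q6 1.55
lip line s 163.16 depth 7.0
floor line s 177.32 depth 15.5
yellow-ish spans [(6.0, 26.5), (32.5, 146.0), (154.0, 175.5), (218.75, 229.75)] 33.5145
```

View pics/crop2.png

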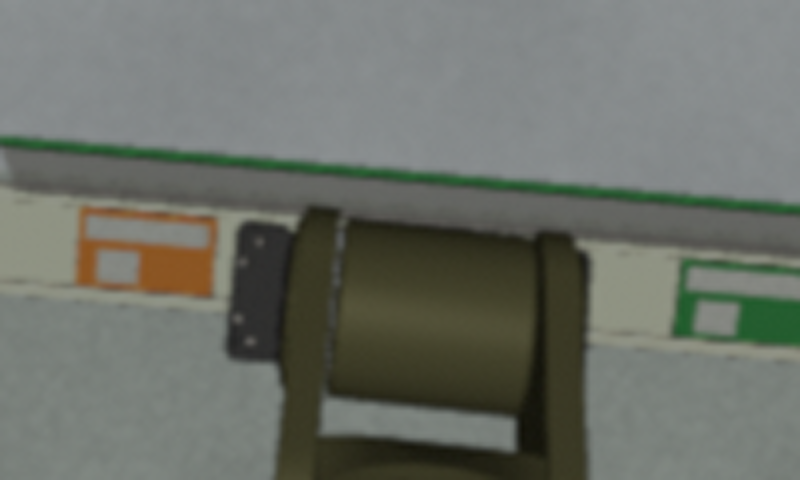

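```bash
python3 -m handwheel '[[[-1.5,0,0.5],0],[[-2,0,0.7],0],[[-30,0,0],0],[[-40,0,0],0],[[-40,20,0],0],[[0,50,0],0],[[0,50,0],0],[[0,50,0],0],[[0,10,0],0],[[0,0,0],0]]'
python3 - <<'E'
from edge import *
st(); c=shot('top','pics/t3.png'); report(c)
im=c['pixels'][:,:,::-1][200:320,230:430]; cv2.imwrite('pics/crop3.png',cv2.resize(im,None,fx=4,fy=4,interpolation=cv2.INTER_CUBIC))
E
```

```text
clock: 13.6
eef_pos: [447.7, -194.3, 171.6]
eef_rot: [-0.809, 1.57, 2.241]
wrist_force: [-0.0, 0.8, -0.3]
finger_gap: 0.4
t 13.6 tcp rail x,y,z [-14.5 -65.8 122.4] Frail [-0.1  0.8 -0.3] gap 0.4 q6 1.18
lip line s 155.78 depth 24.5
floor line s 148.5 depth 4.3
yellow-ish spans [(76.25, 120.75), (143.25, 155.75), (221.5, 229.75)] 91.231575
```

View pics/crop3.png

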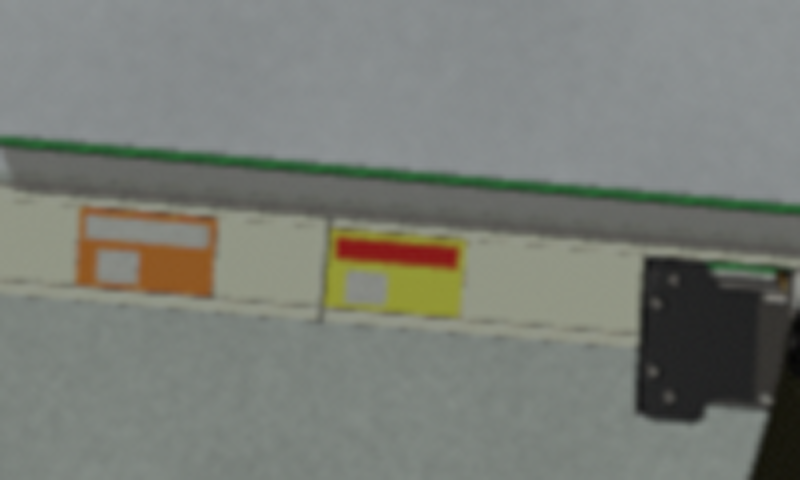

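```bash
python3 -m handwheel '[[[0,-25,-18.5],0],[[0,-25,-18.5],0],[[0,-25,-18.5],0],[[0,-25,-18.5],0],[[0,-23,-18.5],0],[[15,0,0],0],[[15,0,0],0],[[10,0,0],0],[[5,0,0],0],[[0,0,0],0]]'
python3 - <<'E'
from h import *
st(); c=shot('scene','pics/s4.png'); im=c['pixels'][:,:,::-1][90:300,100:460]; cv2.imwrite('pics/s4.png',cv2.resize(im,None,fx=2.2,fy=2.2))
E
```

```text
clock: 14.9
eef_pos: [550.8, -80.5, 126.7]
eef_rot: [-0.084, 1.57, 2.967]
wrist_force: [-0.1, -0.7, 0.1]
finger_gap: 0.5
t 14.9 tcp rail x,y,z [78.  56.8 77.5] Frail [-0.1 -0.7  0.1] gap 0.5 q6 1.45
```

View pics/s4.png

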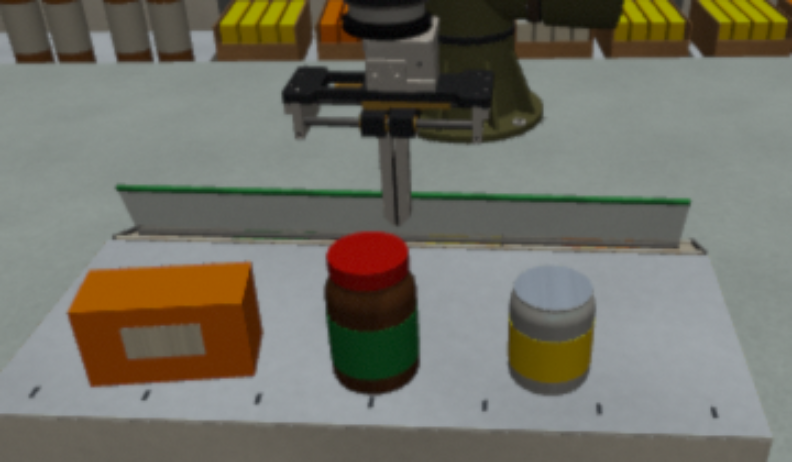

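```bash
python3 -m handwheel '[[[0,0,4],0],[[0,0,4],0],[[0,0,4],0],[[0,0,4],0],[[0,0,4],0],[[0,0,4],0],[[0,0,4],0],[[0,0,4],0],[[0,0,4],0],[[0,0,1],0]]'
python3 - <<'E'
from h import *
st(); c=shot('scene'); P=cloud(c)
g=c['pixels'].astype(int); m=(g[...,1]>g[...,0]+30)&(g[...,1]>g[...,2]+20)&(P[...,2]>60)&(P[...,0]<600)&(P[...,0]>420); q=P[m]-A0; print(m.sum(),np.nanpercentile(np.c_[q@EX,q@EY,q[:,2]],[5,50,95],axis=0).round(1))
E
```

```text
clock: 16.2
eef_pos: [513.9, -76.9, 126.9]
eef_rot: [-0.196, 1.571, 2.855]
wrist_force: [0.7, -0.4, -0.6]
finger_gap: 0.7
t 16.2 tcp rail x,y,z [40.9 57.1 77.7] Frail [ 0.7 -0.3 -0.6] gap 0.7 q6 1.44
606 [[  26.6 -186.5   85.9]
 [  29.9   77.7   88.8]
 [  32.4  309.3   90.8]]
```

```bash
python3 -m handwheel '[[[0.6,0,4.9],0],[[1,0,4.9],0],[[1.3,0,4.9],0],[[1.6,0,4.9],0],[[2,0,4.7],0],[[2.8,0,3.8],0],[[3.2,0,3.8],0],[[3.4,0,3.6],0],[[3.7,0,3.5],0],[[3.9,0,3.3],0]]'
python3 - <<'E'
from h import *
st(); c=shot('scene'); P=cloud(c)
g=c['pixels'].astype(int); m=(g[...,1]>g[...,0]+30)&(g[...,1]>g[...,2]+20)&(P[...,2]>50)&(P[...,0]<600)&(P[...,0]>380); q=P[m]-A0; print(m.sum(),np.nanpercentile(np.c_[q@EX,q@EY,q[:,2]],[5,50,95],axis=0).round(1))
E
```

```text
clock: 17.5
eef_pos: [471.8, -73.1, 103.1]
eef_rot: [3.118, 1.571, -0.114]
wrist_force: [1.1, -0.3, 0.0]
finger_gap: 0.5
t 17.5 tcp rail x,y,z [-1.3 57.1 53.9] Frail [ 1.2 -0.2  0. ] gap 0.5 q6 1.43
504 [[ -29.5 -189.9   52.7]
 [ -25.9   81.6   55. ]
 [ -22.6  311.4   56.8]]
```

```bash
python3 -m handwheel '[[[4.5,0,2],0],[[4.7,0,1.7],0],[[4.8,0,1.3],0],[[5,0,0.9],0],[[5,0,0.8],0],[[3,0,1.5],0],[[2.5,0,2],0],[[2,0,2],0],[[1.5,0,1.5],0],[[1,0,0.5],0]]'
python3 - <<'E'
from h import *
st(); c=shot('top'); P=cloud(c)
g=c['pixels'].astype(int); m=(g[...,1]>g[...,0]+30)&(g[...,1]>g[...,2]+20)&(P[...,0]<600)&(P[...,0]>380)&(abs((P-A0)@EY-55)>100); q=P[m]-A0; print(m.sum(),np.nanpercentile(np.c_[q@EX,q@EY,q[:,2]],[5,50,95],axis=0).round(1))
E
```

```text
clock: 18.8
eef_pos: [457.8, -71.8, 69.3]
eef_rot: [-0.251, 1.571, 2.8]
wrist_force: [0.2, -0.5, 1.2]
finger_gap: 0.3
t 18.8 tcp rail x,y,z [-15.4  57.2  20.1] Frail [ 0.3 -0.4  1.2] gap 0.3 q6 1.43
263 [[-3.420e+01 -2.022e+02 -3.000e-01]
 [-3.210e+01  1.815e+02  2.300e+00]
 [-3.010e+01  3.199e+02  4.800e+00]]
```

```bash
python3 -m handwheel '[[[0.5,0,0],0],[[0.5,0,0],0],[[0.5,0,0],0],[[0.5,0,0],0],[[0.5,0,0],0],[[0.3,0,0],0],[[0,0,0],0],[[0,0,0],0],[[0,0,0],0],[[0,0,0],0]]' ; python3 -c "
from h import *
st()"
```

```text
clock: 20.1
eef_pos: [457.8, -71.8, 66.5]
eef_rot: [0.031, 1.571, 3.083]
wrist_force: [0.5, -0.4, 0.9]
finger_gap: 0.4
t 20.1 tcp rail x,y,z [-15.4  57.2  17.3] Frail [ 0.6 -0.3  0.9] gap 0.4 q6 1.43
```

```bash
python3 -m handwheel '[[[0.2,0,0],0],[[0.2,0,0],0],[[0.2,0,0],0],[[0,0,0],0],[[0,0,0],0],[[0,0,0],0],[[0,0,0],0],[[0,0,0],0],[[0,0,0],0],[[0,0,0],0]]' ; python3 -c "
from h import *
st()"
```

```text
clock: 21.35
eef_pos: [457.9, -71.8, 66.0]
eef_rot: [-3.134, 1.571, -0.083]
wrist_force: [0.6, -0.2, 4.7]
finger_gap: 0.9
t 21.35 tcp rail x,y,z [-15.3  57.2  16.8] Frail [ 0.6 -0.2  4.7] gap 0.9 q6 1.43
```

```bash
python3 -m handwheel '[[[-1,0,0],0],[[-3,0,0],0],[[-20,0,0],0],[[-40,0,0],0],[[-40,30,20],0],[[0,50,30],0],[[0,50,30],0],[[0,50,30],0],[[0,20,10],0],[[0,0,0],0]]'
python3 - <<'E'
from edge import *
st(); c=shot('top'); P=cloud(c); report(c)
g=c['pixels'].astype(int); Y=(P-A0)@EY; m=(g[...,1]>g[...,0]+30)&(g[...,1]>g[...,2]+20)&(P[...,0]<600)&(P[...,0]>380)&(Y>40); q=P[m]-A0; print(m.sum(),np.nanpercentile(np.c_[q@EX,q@EY,q[:,2]],[5,50,95],axis=0).round(1))
X=(P-A0)@EX; 
for x in range(-30,31,10):
  m=(abs(X-x)<3)&(Y>60)&(Y<300); z=P[m][:,2]-A0[2]; print(x,'height above face',round(float((np.nanmedian(z)-x*np.tan(.35))*np.cos(.35)),1))
im=c['pixels'][:,:,::-1][200:320,230:430]; cv2.imwrite('pics/crop5.png',cv2.resize(im,None,fx=4,fy=4,interpolation=cv2.INTER_CUBIC))
E
```

```text
clock: 22.6
eef_pos: [319.6, -260.8, 169.9]
eef_rot: [-0.642, 1.57, 2.407]
wrist_force: [-0.4, 0.1, -0.3]
finger_gap: 0.6
t 22.6 tcp rail x,y,z [-136.  -143.5  120.7] Frail [-0.4  0.  -0.3] gap 0.6 q6 0.89
lip line s 156.34 depth 3.4
floor line s 0.0 depth 0.0
yellow-ish spans [(76.25, 120.75), (143.25, 155.75), (221.25, 229.75)] 29.736006
226 [[-32.8  58.1  -4.4]
 [-30.9 189.7  -2.1]
 [-29.1 322.8   0.6]]
-30 height above face 8.3
-20 height above face 7.1
-10 height above face 7.2
0 height above face 7.3
10 height above face 7.2
20 height above face 7.2
30 height above face 8.2
```

View pics/crop5.png

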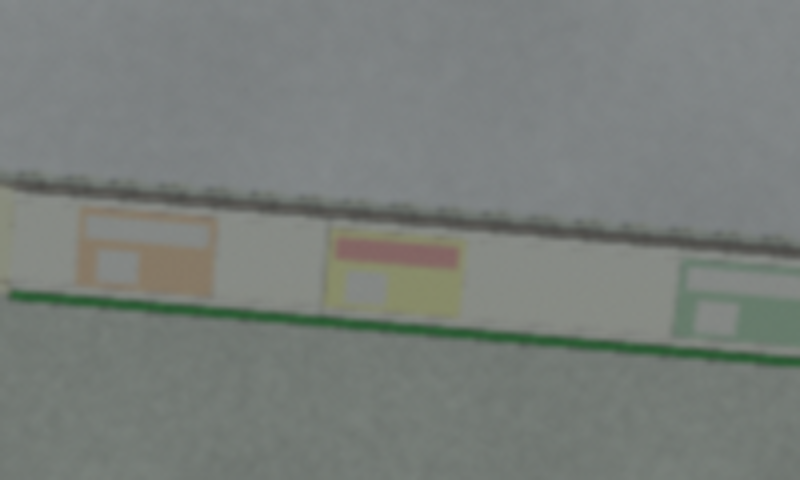

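```bash
python3 -c "
from cell import manip
print(manip.sign_off())"
```

```text
the job is handed in; nothing more can be done
None
```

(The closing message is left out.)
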